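Roll the pressing roller to the white line

ROBOT

A 6-joint arm with a two-finger parallel gripper is mounted at the origin on the work surface. World frame = base frame: x ahead of the robot, y to its left, z up, the work surface at z = 0. Lengths are in m, angles in degrees, forces in N, time in s.
With the tool pointing down it reaches from about 0.375 to 0.975 m from the base axis. Payload 3.8 kg.
Tool frame: the origin (TCP) lies at the very end of the fingers, on their centre line; the grasp point (between the pads) lies grip_point_offset behind it (grip_point_offset is the distance from the TCP to the grasp point, in m); z points along the fingers, y is the line along which they close (so a half turn about z gives the same grasp; the last joint's range is limited). The gripper opens to 88 mm and grips with 3 to 60 N. Pads are 18 mm wide; open, the fingers measure 123 mm over their backs; the gripper's body (75 mm by 187 mm) begins 45 mm behind the grasp point.
Start: joints at [72.198, 15.12, 91.902, -0, 72.978, -2.114], TCP at [0.183, 0.65, 0.239] pointing down, gripper open.
Joint ranges: [-150.88, 150.88], [-54.13, 125.18], [17.81, 147.31], [-75.09, 255.09], [0, 152.58], [-146.25, 146.25]. Speed limits (degrees/s): [147.25, 147.25, 180, 180, 180, 180].

INTERFACE

Orientations are given as a 3x3 rotation matrix whose columns are the frame's x, y, z axes.
In Python, from cell import read_state, get_image, calibration, hand_in, grip_point_offset gives the robot as it stands.
- The arm moves only by the shell command python3 -m inch 'ROWS' [OPENING] [FORCE]. ROWS is JSON, a list of rows, each a list of 2 entries, a list of its own where there are three numbers: the shift along the tool's x, y, z in mm, then the turn about the tool's z in rad. A call has 1 to 10 rows; each row shifts and turns the commanded pose from where the row before left it, along the tool's axes as they then stand; what a row does not reach is not made up. A row lasts 1/10 s, in which the tool goes at most 50 mm and 8.59 degrees, less where a joint would pass 70% of its speed; a pose out of reach is approached as far as the arm can. A call with a gripper value outside its range is refused whole. OPENING is the closure in counts, from 0 (fully open) to 255 (shut), set as the call begins (- or left out, the last holds). The fingers move at their own pace and stop on an object; FORCE is the grip in N (left out, the last holds). Time passes only in rows, so rows that do not move let the fingers close. It gives the time, the measured TCP pose, the force, the opening and the grip force at its end, in the units of the state.
- read_state(): the state, without advancing time (a new reading comes with each control period).
- get_image(name): name is "scene" or "top" or "wrist"; returns the picture (400x640x3 uint8, red, green, blue); there is no depth.
- calibration(name): a dict with "fx", "fy", "cx", "cy" (pixels), "position" and "rotation" of the camera in the world. Camera axes: x right, y up, looking along -z (the intrinsics and any distortion apply to the point x, -y, -z); pixel columns grow to the right and rows downward; lengths in m; the calibration is good to about 2 mm. A picture is of the moment at which its call begins: read the wrist's pose just before it. calibration takes no time and is no camera call; for the wrist camera it gives the pose at the moment of the call.
- hand_in(): hands the job in; it is judged then, once.
The state is a dict: "t": time; "qpos": joint angles; "qd": joint speeds; "tau": joint torques, N m; "eef_pos": TCP position; "orientation": TCP orientation; "wrist_force": force on the tool from outside, world axes, zero at the start; "ft_torque": the same for the moment, N m; "finger_gap": finger opening in m; "finger_force": force on a finger pad.
Only numpy, scipy, OpenCV 4.12 (cv2) and the standard library are available. Lean on these libraries where they do the work, as an engineer would, in place of code of your own. Each camera call takes 0.05 s, during which the arm holds its last target. There are 200 camera calls.

TASK

The facing on one half of the rose-coloured trim board has just been glued and needs rolling down: with the fingertips, push on the roller so that it rolls along the board from the middle to the white line, and leave it lying at rest on the board, centred over the white line and parallel to it. Roll it rather than dragging it, do not pick it up, keep it away from the yellow line, and do not disturb the spray gun, the thread cone or the glue jar.

Things in the scene. Friction and masses are not known exactly. Their poses are not given: they have to be found in the camera images.
- trim_board: flat rigid rose-coloured board, fixed on the table, 250 mm (its x) by 380 mm (its y), 8 mm thick; origin at the centre of its underside, z up. The roller rolls along the board's y; both lines run along its x.
- roller: black rubber roller, aluminium ends, diameter 50 mm, length 140 mm, 0.36 to 0.59 kg, lying loose on the board about midway between the lines, axis within 3 degrees of theirs; origin at its centre, 25 mm above the board's top; x along its axis. Rolls easily and coasts a few mm; its top moves twice as far as its centre. Friction with board and fingertips about 0.6
- roller_stripe (a point): point on the roller's rubber surface at mid-length, on the turquoise stripe that runs along the roller; the stripe is on top at the start, and comes underneath after half a turn (79 mm of rolling)
- white_line: white line, flat tape 14 mm wide and 220 mm long across the board, 72 to 110 mm from the roller's start, at either end of the board; origin at its middle on the board's top face, x along the line, y across it, z up
- yellow_line: yellow line, the same size, at the other end of the board; the half between it and the roller is not glued
- spray_gun: metal spray gun standing on its round cup beyond the board's far long side, about 165 mm high, cup 82 mm in diameter; origin at the centre of its underside, z up
- thread_cone: magenta cone of thread standing on the table off one short end of the board, 60 mm in diameter, 98 mm high; origin at the centre of its underside
- glue_jar: amber jar with a black cap standing on the table off the other short end of the board, 64 mm in diameter, 85 mm high; origin at the centre of its underside
Mind the look-alikes: they are no part of the job. There is more than one size of the roller; the job needs the smallest.

How it is judged:
By the outcome, as a careful person would: the job done as asked, in the order asked, and still so for the second after the job is handed in, with the robot touching nothing.
It also fails if it takes over 48 s, if anything falls off the work surface, if the arm or the gripper's body presses on something with over 40 N, if the wrist force passes 120 N, or if a joint passes its speed limit or range.

## Working session

There is one attempt and no reset: what is moved stays moved. The work goes in short steps, Python scripts to look and compute and a shell command to move; the robot and the scene stay as the last step left them, time stands still between calls to the robot, and variables do not carry over. Pictures are saved under pics/ and viewed, at most 10 in all, crops included, and the job is handed in when it is done.

```bash
ls; mkdir -p pics; cat > h.py <<'E'
import numpy as np, cv2
from cell import read_state, get_image, calibration, hand_in, grip_point_offset
def save(n,im): cv2.imwrite(n,cv2.cvtColor(im,cv2.COLOR_RGB2BGR))
def ray(c,uv):
    uv=np.atleast_2d(np.array(uv,float))
    d=np.c_[(uv[:,0]-c['cx'])/c['fx'],-(uv[:,1]-c['cy'])/c['fy'],-np.ones(len(uv))]
    return d@np.array(c['rotation']).T
def onz(c,uv,z):
    d=ray(c,uv);p=np.array(c['position']);return p+d*((z-p[2])/d[:,2])[:,None]
E
python3 - <<'E'
from h import *
for n in("top","scene"):
    save(f"pics/{n}1.png",get_image(n));c=calibration(n);print({k:np.round(v,3).tolist() if not isinstance(v,str) else v for k,v in c.items()})
print(grip_point_offset, read_state())
E
```

```text
pics
{'fx': 384.738, 'fy': 384.738, 'cx': 319.748, 'cy': 197.563, 'position': [0.418, 0.073, 1.132], 'rotation': [[0.027, 0.993, -0.117], [-1.0, 0.026, -0.016], [-0.013, 0.117, 0.993]]}
{'fx': 466.248, 'fy': 466.248, 'cx': 322.783, 'cy': 199.246, 'position': [1.196, 0.464, 0.901], 'rotation': [[-0.533, -0.606, 0.59], [0.846, -0.397, 0.357], [0.018, 0.689, 0.724]]}
0.0187 {'t': 0.1, 'qpos': array([ 7.21985527e+01,  1.51654491e+01,  9.19738923e+01, -1.12027320e-04,
        7.29781013e+01, -2.11459386e+00]), 'qd': array([ 0.02984702, -0.14479085, -0.12680887,  0.05272105, -0.01711535,
        0.03424298]), 'tau': array([-1.50308233e-05, -5.03619576e+01, -3.58070791e+01,  7.30059086e-02,
        2.33115396e-02, -5.49401216e-05]), 'eef_pos': array([0.1823135 , 0.64923596, 0.23750101]), 'orientation': array([[-9.62753943e-01,  2.70378355e-01, -6.24871349e-04],
       [ 2.70379067e-01,  9.62751967e-01, -1.95219287e-03],
       [ 7.37654238e-05, -2.04843351e-03, -9.99997899e-01]]), 'wrist_force': array([-0.44276845,  0.42851614, -0.82039928]), 'ft_torque': array([ 0.07624895, -0.03572279,  0.01106266]), 'finger_force': 0.0, 'finger_gap': 0.08807801014363673}
```

View pics/top1.png

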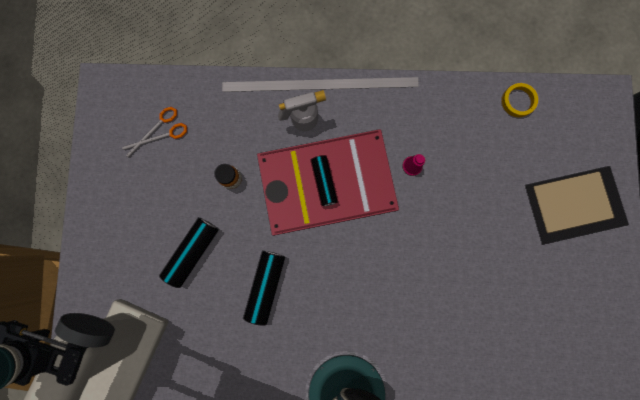

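View pics/scene1.png

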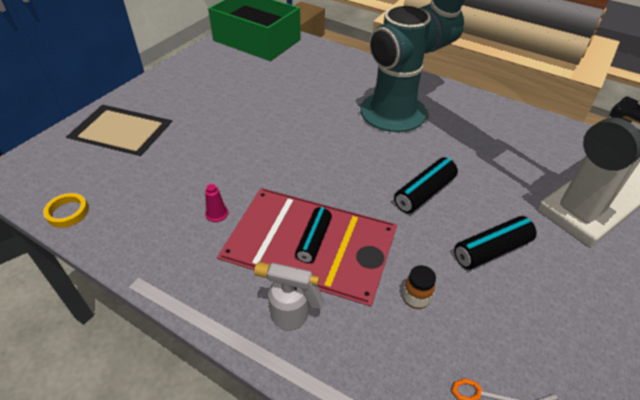

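Top view: there are three rollers, at (324,181) on the board and at (189,252) and (264,287) on the table. The one on the board is the smallest and sits between the yellow (300,187) and white (359,175) lines, so it fits. The gun is at (303,110), the cone at (415,164) and the jar at (228,177). I'll measure these and confirm with a crop.

```bash
cat > m.py <<'E'
from h import *
def masks(im):
    hsv=cv2.cvtColor(im,cv2.COLOR_RGB2HSV);return hsv
def blob(m,win=None):
    m=m.astype(np.uint8)
    if win: 
        k=np.zeros_like(m);x0,x1,y0,y1=win;k[y0:y1,x0:x1]=1;m=m*k
    n,l,s,ce=cv2.connectedComponentsWithStats(m)
    i=1+np.argmax(s[1:,4]);ys,xs=np.nonzero(l==i);return np.c_[xs,ys].astype(float)
def rect(P):
    (cx,cy),(w,h),a=cv2.minAreaRect((P[:,:2]*1000).astype(np.float32))
    b=cv2.boxPoints(((cx,cy),(w,h),a));e=b[1]-b[0];f=b[2]-b[1]
    if np.linalg.norm(f)>np.linalg.norm(e):e=f
    return round(cx,1),round(cy,1),round(max(w,h),1),round(min(w,h),1),round(float(np.degrees(np.arctan2(e[1],e[0]))%180),2)
E
python3 - <<'E'
from m import *
im=get_image("top");c=calibration("top");h=masks(im);H,S,V=[h[...,i].astype(int) for i in range(3)]
win=(255,402,125,240)
red=((H>165)|(H<8))&(S>90)&(V>60)
P=blob(red,win);print("board",rect(onz(c,P,.008)))
w=(S<50)&(V>150);W=blob(w,win);print("white",rect(onz(c,W,.008)))
y=(H>18)&(H<35)&(S>120);print("yellow",rect(onz(c,blob(y,win),.008)))
t=(H>80)&(H<100)&(S>120)&(V>80)
for wn,z in (((305,345,145,215),.058),((155,225,210,295),.06),((240,290,245,330),.06)):
    print("stripe",rect(onz(c,blob(t,wn),z)))
d=(V<60)
print("roller dark",rect(onz(c,blob(d|t,(305,345,145,215)),.033)))
print("cone",onz(c,[[413,166]],.02),"jar",onz(c,[[229,180]],.02),"gun cup",onz(c,[[305,113]],.06))
save("pics/crop.png",cv2.resize(im[90:340,150:430],None,fx=2.4,fy=2.4,interpolation=cv2.INTER_CUBIC))
E
```

```text
board (599.3, 71.4, 379.2, 249.4, 102.87)
white (621.4, -22.6, 216.0, 12.7, 12.86)
yellow (581.3, 151.5, 219.7, 14.4, 12.85)
stripe (596.6, 80.3, 132.5, 8.3, 14.85)
stripe (382.0, 460.2, 189.1, 10.3, 149.18)
stripe (290.1, 241.2, 187.6, 11.1, 166.61)
roller dark (598.1, 80.2, 144.7, 48.5, 14.58)
cone [[ 0.64883749 -0.17986136  0.02      ]] jar [[0.59372031 0.35852982 0.02      ]] gun cup [[0.78823647 0.13934759 0.06      ]]
```

View pics/crop.png

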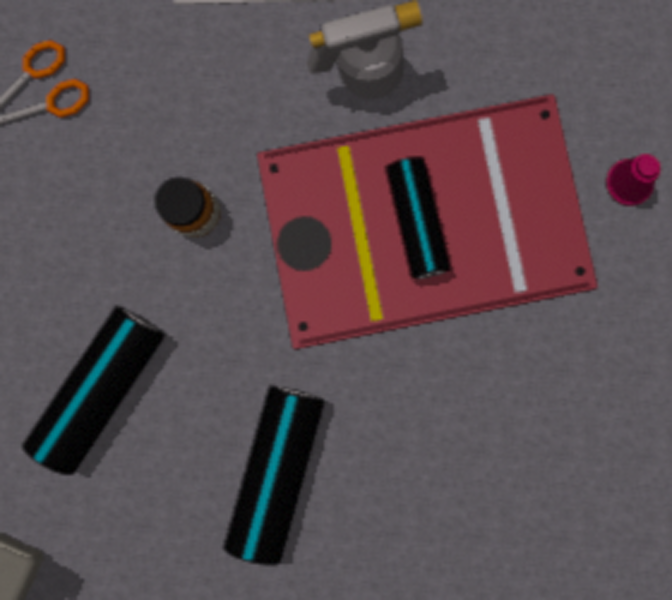

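The crop confirms it: the roller on the board between the lines is the shortest, 140 mm against about 190 mm for the other two. My plan is to put both open fingertips behind it on the yellow side, with the finger line parallel to the white line, and push gently. First I turn, then I move across high up.

```bash
python3 -m inch '[[[0,0,0],0.134],[[0,0,0],0.134],[[0,0,0],0.134],[[0,0,0],0.134],[[0,0,0],0.134],[[0,0,0],0.134],[[0,0,0],0.134],[[0,0,0],0.134]]' 0
python3 -m inch '[[[-43,20,0],0],[[-43,20,0],0],[[-43,20,0],0],[[-43,20,0],0],[[-43,20,0],0],[[-43,20,0],0],[[-43,20,0],0]]'
```

```text
t: 0.95
eef_pos: [0.1824, 0.6496, 0.2381]
orientation: [[-0.218, 0.976, -0.0], [0.976, 0.218, -0.001], [-0.001, -0.001, -1.0]]
wrist_force: [0.1, -0.5, -0.3]
finger_gap: 0.088
finger_force: 0.0
t: 1.65
eef_pos: [0.3868, 0.3859, 0.2385]
orientation: [[-0.223, 0.975, -0.0], [0.975, 0.223, -0.0], [-0.0, -0.0, -1.0]]
wrist_force: [0.5, 0.8, 0.8]
finger_gap: 0.0881
finger_force: 0.0
```

```bash
python3 -m inch '[[[-43,20,0],0],[[-43,20,0],0],[[-43,20,0],0],[[-43,20,0],0],[[-43,20,0],0],[[-42,18,0],0],[[-42,18,0],0],[[0,0,0],0]]'
python3 - <<'E'
from m import *
print(read_state()['eef_pos']);c=calibration("wrist");im=get_image("wrist");save("pics/w1.png",im)
E
```

```text
t: 2.45
eef_pos: [0.5879, 0.122, 0.2382]
orientation: [[-0.218, 0.976, 0.001], [0.976, 0.218, -0.002], [-0.002, 0.0, -1.0]]
wrist_force: [0.5, 0.7, 1.0]
finger_gap: 0.088
finger_force: 0.0
[0.58790533 0.12201106 0.23824467]
```

View pics/w1.png

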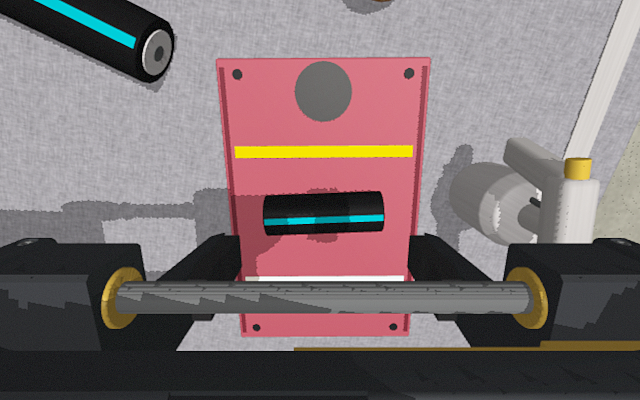

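Wrist view: the roller at (323,212) is parallel to the fingers' closing line. The yellow line is at (323,151), the white line at (325,279) is partly hidden by the gripper, and the gun at (520,200) is clear of the fingers. I'll measure again from here.

```bash
python3 - <<'E'
from m import *
c=calibration("wrist");im=get_image("wrist");h=masks(im);H,S,V=[h[...,i].astype(int) for i in range(3)]
print(np.round(c['position'],3))
y=(H>18)&(H<35)&(S>120)
print("yellow",rect(onz(c,blob(y,(225,420,130,170)),.008)))
w=(S<50)&(V>200);print("white",rect(onz(c,blob(w,(235,415,265,290)),.008)))
t=(H>80)&(H<100)&(S>120)&(V>80)
print("stripe",rect(onz(c,blob(t,(255,390,180,240)),.058)))
E
```

```text
[0.572 0.189 0.384]
yellow (580.1, 150.5, 221.3, 13.6, 12.63)
white (619.5, -18.8, 219.2, 3.1, 12.67)
stripe (595.8, 79.6, 136.9, 8.6, 14.85)
```

```bash
python3 -m inch '[[[2,-1,40],0],[[2,0,40],0],[[0,0,40],0],[[0,0,40],0],[[0,0,36],0],[[0,0,18],0],[[0,0,0],0]]'
```

```text
t: 3.25
eef_pos: [0.5791, 0.1313, 0.021]
orientation: [[-0.225, 0.974, -0.008], [0.974, 0.225, -0.001], [0.001, -0.008, -1.0]]
wrist_force: [-1.1, -0.3, -0.1]
finger_gap: 0.088
finger_force: 0.0
```

```bash
python3 -m inch '[[[-4,2,0],0],[[-4,2,0],0],[[-4,1,0],0],[[-3,0,0],0],[[-3,0,0],0],[[-3,0,0],0],[[-3,0,0],0],[[-3,0,0],0],[[-3,0,0],0],[[-3,0,0],0]]'
python3 -m inch '[[[-3,0,0],0],[[-3,0,0],0],[[-3,0,0],0],[[-3,0,0],0],[[-3,0,0],0],[[-3,0,0],0],[[-3,0,0],0],[[-3,0,0],0],[[-3,0,0],0],[[-3,0,0],0]]'
python3 - <<'E'
from m import *
print(read_state()['eef_pos']);save("pics/t2.png",np.vstack([cv2.resize(get_image(n)[a:b,200:440],None,fx=2,fy=2) for n,a,b in(("top",80,240),("scene",170,310))]))
E
```

```text
t: 4.25
eef_pos: [0.5957, 0.0989, 0.0246]
orientation: [[-0.223, 0.975, -0.0], [0.975, 0.223, -0.0], [0.0, -0.0, -1.0]]
wrist_force: [-0.4, -0.7, -0.4]
finger_gap: 0.0882
finger_force: 0.2
t: 5.25
eef_pos: [0.6026, 0.0697, 0.0247]
orientation: [[-0.223, 0.975, 0.0], [0.975, 0.223, -0.0], [-0.0, 0.0, -1.0]]
wrist_force: [-1.1, 0.3, -0.5]
finger_gap: 0.088
finger_force: 0.2
[0.60255927 0.06969219 0.02473089]
```

View pics/t2.png

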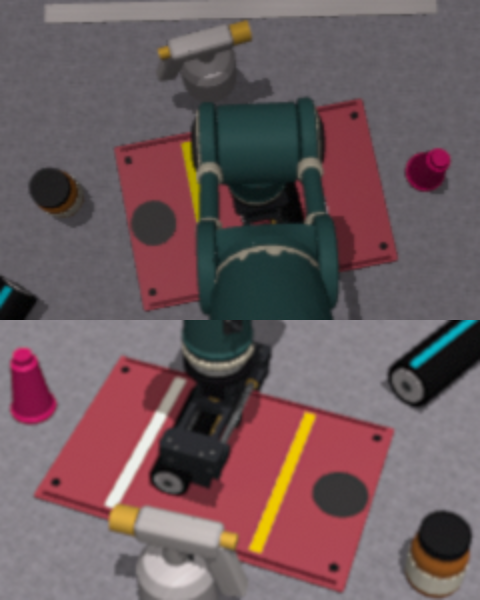

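The scene view shows the roller's aluminium end face at crop (172,482), full image (286,251), still ahead of the fingers and heading for the white line. That end can be tracked. About 60 mm is left.

```bash
cat > e.py <<'E'
from m import *
c=calibration("scene");im=get_image("scene");h=masks(im);S=h[...,1];V=h[...,2]
n=np.array([.2226,-.9749]);u=np.array([.9749,.2226]);wl=np.array([.6212,-.0230])
s=read_state();tp=s['eef_pos'][:2];print("tcp to line",1e3*(wl-tp)@n, "u",1e3*(tp-wl)@u)
ctr=tp+n*.038+u*.07   # predicted end
R=np.array(c['rotation']);p=R.T@(np.r_[ctr,.033]-c['position']);uv=(c['cx']+c['fx']*p[0]/-p[2],c['cy']+c['fy']*p[1]/p[2])
print("pred px",np.round(uv))
a,b=int(uv[0]),int(uv[1])
m=(S<70)&(V>75)
B=blob(m,(a-22,a+22,b-20,b+22));x=onz(c,[B.mean(0)],.033)[0,:2]
print(len(B),B.mean(0),"end-centre to line mm",1e3*(wl-x)@n,"u",1e3*(x-wl)@u)
E
python3 e.py
python3 -m inch '[[[-3,0,0],0],[[-3,0,0],0],[[-3,0,0],0],[[-3,0,0],0],[[-3,0,0],0],[[-3,0,0],0],[[-3,0,0],0],[[-3,0,0],0],[[-3,0,0],0],[[-3,0,0],0]]'
python3 e.py
```

```text
tcp to line 94.48256445579156 u 2.3982409189272653
pred px [283. 251.]
244 [282.92213115 268.79098361] end-centre to line mm 75.38533812855522 u 117.8466402028987
t: 6.4
eef_pos: [0.6092, 0.0404, 0.0247]
orientation: [[-0.223, 0.975, 0.0], [0.975, 0.223, -0.0], [-0.0, 0.0, -1.0]]
wrist_force: [-0.2, 0.6, 0.2]
finger_gap: 0.0883
finger_force: 0.2
tcp to line 64.04938611664862 u 2.48552255814511
pred px [271. 248.]
208 [264.0625     251.68269231] end-centre to line mm 15.886734751270147 u 88.61564247997914
```

```bash
python3 - <<'E'
from m import *
a=cv2.resize(get_image("scene")[205:295,215:345],None,fx=4.6,fy=4.6,interpolation=cv2.INTER_CUBIC)[:,:598]
b=get_image("wrist")[160:340,170:470];b=cv2.resize(b,(a.shape[1],185))
save("pics/s3.png",np.vstack([a,b]))
E
```

```text
(no output)
```

View pics/s3.png

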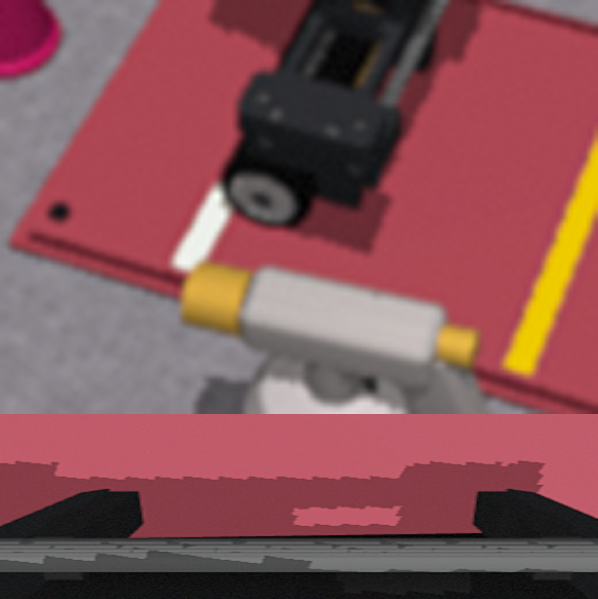

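The end face centre is at full-image (272.4,247.8), which puts the roller about 35 mm ahead of the TCP. It is in contact, with about 29 mm to go. I'll push on more slowly.

```bash
python3 -m inch '[[[-3,0,0],0],[[-3,0,0],0],[[-3,0,0],0],[[-3,0,0],0],[[-2,0,0],0],[[-2,0,0],0],[[-2,0,0],0],[[-2,0,0],0],[[-1,0,0],0],[[-1,0,0],0]]'
python3 -m inch '[[[0,0,0],0],[[0,0,0],0],[[0,0,0],0]]'
cat > e.py <<'E'
from m import *
c=calibration("scene");im=get_image("scene");s=read_state()
n=np.array([.2226,-.9749]);u=np.array([.9749,.2226]);wl=np.array([.6212,-.0230])
tp=s['eef_pos'][:2];print("tcp to line",1e3*(wl-tp)@n)
g=cv2.cvtColor(im,cv2.COLOR_RGB2HSV);m=((g[...,1]<60)&(g[...,2]>80)).astype(np.uint8)
nl,l,st,ce=cv2.connectedComponentsWithStats(m)
for i in range(1,nl):
    x=onz(c,[ce[i]],.033)[0,:2]
    if 15<st[i,4]<260 and 30<1e3*(x-wl)@u<110 and abs((x-wl)@n)<.06: print(st[i,4],ce[i].round(1),"to line",1e3*(wl-x)@n,"u",1e3*(x-wl)@u)
E
python3 e.py
```

```text
t: 7.55
eef_pos: [0.6141, 0.0191, 0.0247]
orientation: [[-0.223, 0.975, -0.0], [0.975, 0.223, -0.0], [-0.0, -0.0, -1.0]]
wrist_force: [0.2, 0.5, -0.5]
finger_gap: 0.0882
finger_force: 0.0
t: 7.85
eef_pos: [0.614, 0.0193, 0.0247]
orientation: [[-0.223, 0.975, -0.0], [0.975, 0.223, -0.0], [-0.0, -0.0, -1.0]]
wrist_force: [-0.4, 0.2, -0.4]
finger_gap: 0.088
finger_force: 0.0
tcp to line 42.81035538854355
174 [260.7 251.1] to line 7.776876758516561 u 89.72275047558458
```

```bash
python3 -m inch '[[[6,0,0],0],[[6,0,-10],0],[[5,0,-30],0],[[5,0,-40],0],[[5,0,-40],0],[[0,0,-40],0],[[0,0,-30],0],[[0,0,-10],0],[[0,0,0],0],[[0,0,0],0]]'
cat > w.py <<'E'
from m import *
import sys
c=calibration("wrist");im=get_image("wrist");save("pics/%s.png"%sys.argv[1],im)
n=np.array([.2226,-.9749]);u=np.array([.9749,.2226])
h=cv2.cvtColor(im,cv2.COLOR_RGB2HSV);H,S,V=[h[...,i].astype(int) for i in range(3)]
print(read_state()['eef_pos'])
w=((S<50)&(V>200)).astype(np.uint8)
nl,l,st,ce=cv2.connectedComponentsWithStats(w)
for i in range(1,nl):
    if st[i,4]>40: print("white",st[i],rect(onz(c,np.argwhere(l==i)[:,::-1],.008)))
t=((H>80)&(H<100)&(S>120)&(V>60)).astype(np.uint8)
nl,l,st,ce=cv2.connectedComponentsWithStats(t)
for i in range(1,nl):
    if st[i,4]>40: print("turq",st[i])
E
python3 w.py w2
```

```text
t: 8.9
eef_pos: [0.6071, 0.0457, 0.2232]
orientation: [[-0.223, 0.975, -0.002], [0.975, 0.223, -0.0], [0.0, -0.002, -1.0]]
wrist_force: [-0.8, -0.9, 0.5]
finger_gap: 0.0883
finger_force: 0.0
[0.60661359 0.04564471 0.2222756 ]
white [ 606    0   34   45 1003] (883.4, 281.7, 42.1, 31.4, 102.82)
white [ 596   67   44  122 3746] (929.8, 176.8, 136.7, 39.1, 108.9)
white [563  95  11  20 145] (859.2, 190.3, 22.8, 11.1, 114.49)
white [516 126   7  26 109] (819.5, 141.9, 29.1, 7.0, 112.25)
white [ 531  153   38   90 1492] (894.6, 81.3, 115.7, 30.4, 94.7)
white [387 227  23  11 245] (714.0, -2.8, 28.7, 13.6, 12.94)
white [238 228  24   9 179] (528.7, -45.3, 29.9, 10.9, 12.94)
```

View pics/w2.png

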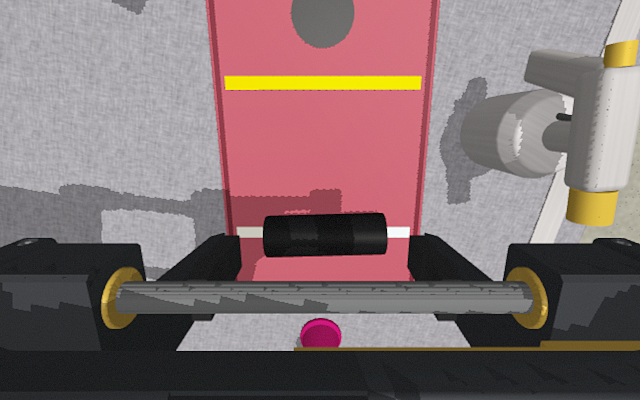

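The roller at (325,235) now lies over the white line. The line's ends show at (250,232) and (398,232), and the roller is tilted slightly. Next I'll measure its offset and yaw from the silhouette edges.

```bash
cat > r.py <<'E'
from m import *
import sys
from cell import calibration
c=calibration("wrist");im=cv2.cvtColor(cv2.imread("pics/%s.png"%sys.argv[1]),cv2.COLOR_BGR2RGB)
r0,r1=int(sys.argv[2]),int(sys.argv[3])
n=np.array([.2226,-.9749]);u=np.array([.9749,.2226])
R=im[...,0].astype(int)
Q=[]
for col in range(278,374,4):
    rows=np.nonzero(R[r0:r1,col]<75)[0]+r0
    d=ray(c,[[col,rows.min()-.5],[col,rows.max()+.5]]);d/=np.linalg.norm(d,axis=1)[:,None]
    b=d.sum(0);p=np.array(c['position']);x=(p+b*(.033-p[2])/b[2])[:2]*1e3;Q.append((x@u,x@n,rows.min(),rows.max()))
Q=np.array(Q);k=np.polyfit(Q[:,0],Q[:,1],1)
cols=np.nonzero((R[(r0+r1)//2,235:410]<75))[0]+235
print(Q[[0,len(Q)//2,-1]]);um=np.array([621.2,-23])@u
print("roller n at mid",np.polyval(k,um),"yaw deg (n vs u)",np.degrees(np.arctan(k[0])))
E
python3 r.py w2 206 266
```

```text
[[545.17429086 156.79034361 216.         256.        ]
 [602.51443259 154.76252762 214.         255.        ]
 [654.88052043 153.40225813 213.         254.        ]]
roller n at mid 154.76336167959238 yaw deg (n vs u) -1.764336308394229
```

The roller is 7 mm short of the line and yawed 1.8°. I'll push it slowly the last 7 mm, then straighten it.

```bash
python3 -m inch '[[[0,0,30],0],[[0,0,40],0],[[0,0,40],0],[[0,0,40],0],[[0,0,30],0],[[0,0,15],0],[[0,0,2],0],[[0,0,0],0],[[0,0,0],0]]'
```

```text
t: 9.85
eef_pos: [0.6096, 0.0456, 0.0294]
orientation: [[-0.223, 0.975, 0.003], [0.975, 0.223, 0.0], [-0.001, 0.003, -1.0]]
wrist_force: [0.2, 0.4, 1.0]
finger_gap: 0.0881
finger_force: 0.0
```

```bash
python3 -m inch '[[[-5,0,1],0],[[-5,0,1],0],[[-5,0,1],0],[[-4,0,1],0],[[-3,0,0],0],[[-2,0,0],0],[[-1,0,0],0],[[-1,0,0],0],[[-1,0,0],0],[[-1,0,0],0]]'
python3 -m inch '[[[-1,0,0],0],[[-1,0,0],0],[[-1,0,0],0],[[-1,0,0],0],[[0,0,0],0],[[0,0,0],0],[[0,0,0],0]]'
```

```text
t: 10.85
eef_pos: [0.6143, 0.0184, 0.0238]
orientation: [[-0.223, 0.975, 0.0], [0.975, 0.223, 0.0], [0.0, 0.0, -1.0]]
wrist_force: [-0.6, 0.7, -0.1]
finger_gap: 0.0878
finger_force: 0.2
t: 11.55
eef_pos: [0.6151, 0.0143, 0.0236]
orientation: [[-0.223, 0.975, -0.0], [0.975, 0.223, -0.0], [-0.0, -0.0, -1.0]]
wrist_force: [-0.0, -0.6, 0.2]
finger_gap: 0.088
finger_force: 0.0
```

```bash
python3 -m inch '[[[-1,0,0],0],[[-1,0,0],0],[[0,0,0],0],[[0,0,0],0],[[0,0,0],0],[[0,0,0],0]]'
python3 -m inch '[[[6,0,0],0],[[6,0,-10],0],[[5,0,-30],0],[[5,0,-40],0],[[5,0,-40],0],[[0,0,-40],0],[[0,0,-30],0],[[0,0,-10],0],[[0,0,0],0],[[0,0,0],0]]'
python3 w.py w3|grep -v '\[5\|\[6'; python3 r.py w3 206 266
```

```text
t: 12.15
eef_pos: [0.6156, 0.0124, 0.0237]
orientation: [[-0.223, 0.975, 0.0], [0.975, 0.223, -0.0], [-0.0, -0.0, -1.0]]
wrist_force: [-0.1, 1.1, 0.2]
finger_gap: 0.0883
finger_force: 0.0
t: 13.15
eef_pos: [0.6086, 0.0389, 0.2221]
orientation: [[-0.223, 0.975, -0.002], [0.975, 0.223, -0.0], [0.0, -0.002, -1.0]]
wrist_force: [-0.5, -0.3, -0.2]
finger_gap: 0.088
finger_force: 0.0
[0.6081719  0.03884211 0.22125151]
white [ 599   55   41  124 3631] (929.1, 182.0, 136.6, 38.6, 108.63)
white [ 530  162   42   81 1582] (896.2, 69.2, 105.7, 29.3, 92.84)
white [237 223  26  10 203] (529.3, -45.0, 31.9, 12.2, 10.29)
white [387 222  24  11 252] (713.7, -2.7, 29.4, 13.5, 12.93)
turq [320 213  36   2  44]
[[545.32318944 163.99506355 216.         257.        ]
 [602.51610148 161.34996098 214.         255.        ]
 [654.72535116 159.9941748  213.         254.        ]]
roller n at mid 161.71491240255608 yaw deg (n vs u) -1.823706212314793
```

The roller is now centred: 161.7 against 161.6 for the line. A 1.8° yaw is left. I'll straddle it with the tool turned 90° and squeeze lightly against the board, without lifting, so the flat pads align it.

```bash
python3 -m inch '[[[-32,0,0],0],[[-32,0,0],0],[[0,0,0],0]]'
python3 -m inch '[[[0,0,0],-0.143],[[0,0,0],-0.143],[[0,0,0],-0.143],[[0,0,0],-0.143],[[0,0,0],-0.143],[[0,0,0],-0.143],[[0,0,0],-0.143],[[0,0,0],-0.143],[[0,0,0],-0.143],[[0,0,0],-0.143]]'
python3 -m inch '[[[0,0,0],-0.14],[[0,0,0],0],[[0,0,0],0],[[0,0,0],0]]'
python3 -c "
from h import *
s=read_state();R=s['orientation'];print(s['eef_pos'],R[:,1],np.degrees(np.arctan2(R[1,1],R[0,1]))-90)"
```

```text
t: 13.5
eef_pos: [0.6231, -0.0266, 0.2207]
orientation: [[-0.22, 0.975, -0.004], [0.975, 0.22, -0.001], [-0.0, -0.004, -1.0]]
wrist_force: [0.3, 0.1, 0.4]
finger_gap: 0.0881
finger_force: 0.0
t: 14.5
eef_pos: [0.6225, -0.0229, 0.2211]
orientation: [[-0.996, -0.09, -0.004], [-0.09, 0.996, 0.001], [0.004, 0.001, -1.0]]
wrist_force: [0.1, -0.2, -0.4]
finger_gap: 0.088
finger_force: 0.0
t: 14.9
eef_pos: [0.6234, -0.0233, 0.2228]
orientation: [[-0.975, -0.22, -0.002], [-0.22, 0.975, 0.0], [0.001, 0.001, -1.0]]
wrist_force: [-0.3, -0.1, 0.1]
finger_gap: 0.0882
finger_force: 0.0
[ 0.62341922 -0.02332294  0.22277385] [-2.20188159e-01  9.75457217e-01  6.26880130e-04] 12.720087239974674
```

```bash
python3 -m inch '[[[0,0,30],-0.002],[[0,0,40],0],[[0,0,40],0],[[0,0,40],0],[[0,0,35],0],[[0,0,18],0],[[0,0,4],0],[[0,0,0],0],[[0,0,0],0],[[0,0,0],0]]' 
python3 -m inch '[[[0,0,0],0],[[0,0,0],0],[[0,0,0],0]]'
```

```text
t: 15.9
eef_pos: [0.6256, -0.0238, 0.0187]
orientation: [[-0.975, -0.224, 0.003], [-0.224, 0.975, -0.0], [-0.003, -0.001, -1.0]]
wrist_force: [-0.3, -0.1, 1.3]
finger_gap: 0.0878
finger_force: 0.0
t: 16.2
eef_pos: [0.6242, -0.0237, 0.0173]
orientation: [[-0.975, -0.224, 0.001], [-0.224, 0.975, -0.0], [-0.001, -0.0, -1.0]]
wrist_force: [-0.3, -0.1, 0.3]
finger_gap: 0.0881
finger_force: 0.0
```

```bash
python3 -m inch '[[[0,0,2],0],[[0,0,0],0],[[0,0,0],0],[[0,0,0],0]]' 96 15
python3 -m inch '[[[0,0,0],0],[[0,0,0],0],[[0,0,0],0]]' 104
python3 -m inch '[[[0,0,0],0],[[0,0,0],0],[[0,0,0],0],[[0,0,0],0],[[0,0,0],0]]' 125 22
```

```text
t: 16.6
eef_pos: [0.6238, -0.0236, 0.0146]
orientation: [[-0.975, -0.224, -0.0], [-0.224, 0.975, -0.0], [0.0, 0.0, -1.0]]
wrist_force: [-0.3, 0.7, 0.6]
finger_gap: 0.0581
finger_force: 0.0
t: 16.9
eef_pos: [0.6239, -0.0237, 0.0147]
orientation: [[-0.975, -0.224, 0.0], [-0.224, 0.975, -0.0], [-0.0, -0.0, -1.0]]
wrist_force: [0.1, -0.3, 0.1]
finger_gap: 0.0522
finger_force: 0.0
t: 17.4
eef_pos: [0.624, -0.0238, 0.0147]
orientation: [[-0.975, -0.224, 0.0], [-0.224, 0.975, -0.0], [-0.0, -0.0, -1.0]]
wrist_force: [1.3, -1.6, -0.3]
finger_gap: 0.0491
finger_force: 21.9
```

Squeezed at 22 N, so the roller is aligned with the pads. Now I open gently in stages, rise straight up, and go back to the same viewing pose.

```bash
python3 -m inch '[[[0,0,0],0],[[0,0,0],0],[[0,0,0],0]]' 104 
python3 -m inch '[[[0,0,0],0],[[0,0,0],0],[[0,0,0],0],[[0,0,0],0],[[0,0,0],0],[[0,0,0],0]]' 0
python3 -m inch '[[[0,0,-20],0],[[0,0,-40],0],[[0,0,-45],0],[[0,0,-45],0],[[0,0,-40],0],[[0,0,-18],0],[[0,0,0],0.14]]'
python3 -m inch '[[[0,0,0],0.143],[[0,0,0],0.143],[[0,0,0],0.143],[[0,0,0],0.143],[[0,0,0],0.143],[[0,0,0],0.143],[[0,0,0],0.143],[[0,0,0],0.143],[[0,0,0],0.143],[[0,0,0],0.143]]'
python3 -m inch '[[[20,0,0],0],[[25,0,0],0],[[20,0,0],0],[[0,0,0],0],[[0,0,0],0],[[0,0,0],0]]'
python3 w.py w4|grep -v '\[5\|\[6'; python3 r.py w4 204 268
```

```text
t: 17.7
eef_pos: [0.6238, -0.0234, 0.0147]
orientation: [[-0.975, -0.224, -0.0], [-0.224, 0.975, 0.0], [0.0, 0.0, -1.0]]
wrist_force: [-0.2, 0.8, -0.0]
finger_gap: 0.052
finger_force: 0.0
t: 18.3
eef_pos: [0.6239, -0.0236, 0.0147]
orientation: [[-0.975, -0.224, -0.0], [-0.224, 0.975, -0.0], [0.0, -0.0, -1.0]]
wrist_force: [-0.3, -0.8, 0.1]
finger_gap: 0.0879
finger_force: 0.0
t: 19.0
eef_pos: [0.6265, -0.0239, 0.2281]
orientation: [[-0.996, -0.083, 0.009], [-0.083, 0.997, -0.001], [-0.008, -0.001, -1.0]]
wrist_force: [0.1, 0.3, -0.5]
finger_gap: 0.088
finger_force: 0.0
t: 20.0
eef_pos: [0.6237, -0.0236, 0.2226]
orientation: [[-0.219, 0.976, -0.0], [0.976, 0.219, 0.0], [0.0, -0.0, -1.0]]
wrist_force: [0.5, -0.6, -0.5]
finger_gap: 0.0879
finger_force: 0.0
t: 20.6
eef_pos: [0.6094, 0.039, 0.2227]
orientation: [[-0.225, 0.974, 0.0], [0.974, 0.225, -0.0], [-0.001, -0.0, -1.0]]
wrist_force: [1.0, -0.7, 0.5]
finger_gap: 0.088
finger_force: 0.0
[0.60946589 0.03888076 0.22271541]
white [ 597   55   43  124 3754] (928.6, 181.8, 136.4, 38.9, 108.32)
white [ 529  162   41   81 1558] (896.1, 69.0, 105.9, 29.2, 92.98)
white [386 221  23  12 255] (713.7, -2.5, 28.8, 14.8, 12.98)
white [236 222  26  10 207] (529.2, -44.2, 32.0, 12.2, 10.32)
turq [323 212  57   2  71]
[[547.25732823 163.14725562 215.         255.        ]
 [604.59593481 161.13598712 213.         254.        ]
 [657.02644586 159.78840953 212.         253.        ]]
roller n at mid 161.71257922895 yaw deg (n vs u) -1.4118366333711958
```

View pics/w4.png

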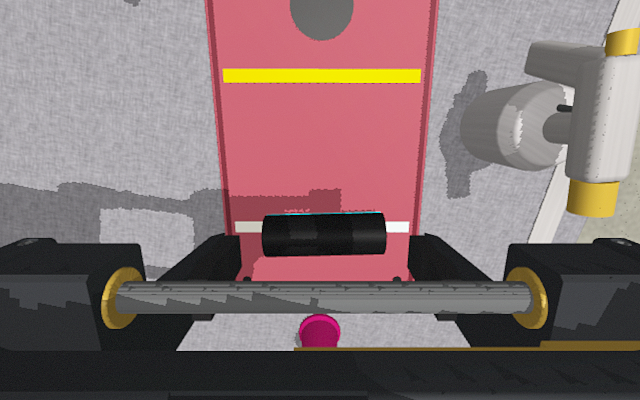

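It's still centred (161.7), but 1.4° of yaw remains because the squeeze only took out 0.4°. I'll squeeze again and turn the tool by the remainder while holding it on the board.

```bash
python3 -m inch '[[[-32,-1,0],0],[[-32,0,0],0],[[0,0,0],-0.143],[[0,0,0],-0.143],[[0,0,0],-0.143],[[0,0,0],-0.143],[[0,0,0],-0.143],[[0,0,0],-0.143],[[0,0,0],-0.143],[[0,0,0],-0.143]]'
python3 -m inch '[[[0,0,0],-0.143],[[0,0,0],-0.143],[[0,0,0],-0.14],[[0,0,30],0],[[0,0,40],0],[[0,0,40],0],[[0,0,40],0],[[0,0,35],0],[[0,0,18],0],[[0,0,4],0]]'
python3 -m inch '[[[0,0,0],0],[[0,0,0],0],[[0,0,0],0],[[0,0,0],0],[[0,0,0],0]]' 96
```

```text
t: 21.65
eef_pos: [0.6228, -0.024, 0.2226]
orientation: [[-0.981, 0.194, -0.0], [0.194, 0.981, -0.0], [0.0, -0.0, -1.0]]
wrist_force: [0.2, 0.2, -0.2]
finger_gap: 0.0883
finger_force: 0.0
t: 22.65
eef_pos: [0.6201, -0.0236, 0.0122]
orientation: [[-0.975, -0.223, -0.006], [-0.223, 0.975, 0.0], [0.006, 0.002, -1.0]]
wrist_force: [-0.6, -0.1, 0.4]
finger_gap: 0.088
finger_force: 0.0
t: 23.15
eef_pos: [0.6234, -0.0229, 0.0168]
orientation: [[-0.974, -0.224, 0.002], [-0.224, 0.975, -0.0], [-0.002, -0.001, -1.0]]
wrist_force: [0.2, -0.5, -1.0]
finger_gap: 0.0552
finger_force: 0.0
```

```bash
python3 -m inch '[[[0,-0.5,1],0],[[0,0,0],0],[[0,0,0],0]]' 104
python3 -m inch '[[[0,0,0],0],[[0,0,0],0],[[0,0,0],0],[[0,0,0],0]]' 125 30
python3 -m inch '[[[0,0,0],0.01],[[0,0,0],0.01],[[0,0,0],0.005],[[0,0,0],0],[[0,0,0],0],[[0,0,0],0]]'
python3 -m inch '[[[0,0,0],0],[[0,0,0],0],[[0,0,0],0]]' 104
python3 -m inch '[[[0,0,0],0],[[0,0,0],0],[[0,0,0],0],[[0,0,0],0],[[0,0,0],0]]' 0
python3 -m inch '[[[0,0,-20],0],[[0,0,-40],0],[[0,0,-45],0],[[0,0,-45],0],[[0,0,-40],0],[[0,0,-18],0],[[0,0,0],0.115]]'
python3 -m inch '[[[0,0,0],0.143],[[0,0,0],0.143],[[0,0,0],0.143],[[0,0,0],0.143],[[0,0,0],0.143],[[0,0,0],0.143],[[0,0,0],0.143],[[0,0,0],0.143],[[0,0,0],0.143],[[0,0,0],0.143]]'
python3 -m inch '[[[20,0,0],0],[[25,0,0],0],[[20,0,0],0],[[0,0,0],0],[[0,0,0],0],[[0,0,0],0]]'
python3 w.py w5|grep -v '\[5\|\[6'; python3 r.py w5 204 268
```

```text
t: 23.45
eef_pos: [0.6227, -0.0234, 0.0146]
orientation: [[-0.975, -0.224, -0.0], [-0.224, 0.975, -0.0], [0.0, 0.0, -1.0]]
wrist_force: [-0.4, -0.1, 0.2]
finger_gap: 0.0522
finger_force: 0.0
t: 23.85
eef_pos: [0.6228, -0.0235, 0.0146]
orientation: [[-0.975, -0.224, -0.0], [-0.224, 0.975, -0.0], [0.0, -0.0, -1.0]]
wrist_force: [0.9, -0.9, -0.1]
finger_gap: 0.0488
finger_force: 29.9
t: 24.45
eef_pos: [0.6227, -0.0233, 0.0146]
orientation: [[-0.98, -0.2, -0.0], [-0.2, 0.98, 0.0], [0.0, 0.0, -1.0]]
wrist_force: [0.2, -0.2, -0.8]
finger_gap: 0.0492
finger_force: 29.9
t: 24.75
eef_pos: [0.6229, -0.0234, 0.0148]
orientation: [[-0.98, -0.2, 0.0], [-0.2, 0.98, 0.0], [-0.0, -0.0, -1.0]]
wrist_force: [0.1, 0.3, 1.2]
finger_gap: 0.052
finger_force: 0.0
t: 25.25
eef_pos: [0.6228, -0.0234, 0.0147]
orientation: [[-0.98, -0.2, -0.0], [-0.2, 0.98, 0.0], [0.0, 0.0, -1.0]]
wrist_force: [-0.0, -0.4, -0.3]
finger_gap: 0.0876
finger_force: 0.0
t: 25.95
eef_pos: [0.6254, -0.0236, 0.2281]
orientation: [[-0.996, -0.084, 0.009], [-0.084, 0.996, -0.001], [-0.009, -0.001, -1.0]]
wrist_force: [-0.0, -0.9, 0.4]
f
[... 272 characters left out ...]
tation: [[-0.225, 0.974, 0.0], [0.974, 0.225, -0.0], [-0.001, 0.0, -1.0]]
wrist_force: [0.8, -0.5, -0.0]
finger_gap: 0.0883
finger_force: 0.0
[0.608382   0.0391417  0.22271654]
white [ 598   56   42  124 3675] (929.4, 181.6, 136.5, 38.8, 108.51)
white [ 529  162   42   81 1569] (896.2, 69.5, 106.1, 29.4, 92.9)
white [237 223  26   9 203] (529.5, -45.1, 32.6, 10.8, 12.98)
white [387 222  23  11 250] (714.0, -2.6, 28.8, 13.5, 12.98)
turq [269 213 112   1 112]
[[546.32891919 160.73380357 213.         254.        ]
 [603.59382303 160.63363997 213.         254.        ]
 [656.07600292 160.55037479 213.         254.        ]]
roller n at mid 160.64045141429153 yaw deg (n vs u) -0.09576290966033377
```

The yaw is now 0.1° and the roller is about 1 mm from the line's centre. It is at rest and the fingers are clear, so I'm handing in.

```bash
python3 -c "
from cell import hand_in
print(hand_in())"
```

```text
the job is handed in; nothing more can be done
None
```

I rolled the smallest roller to the white line, and it lies at rest about 1 mm off the line's centre and 0.1° from parallel, though I did squeeze it twice on the board (22 N and 30 N, no lift) to straighten a 1.8° yaw; I handed in at 27.6 s and nothing else was touched.

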